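Lock the stop and hold the V-block against it

ROBOT

A 6-joint arm with a two-finger parallel gripper is mounted at the origin on a cart in front of the work surface, level with it; the furniture and walls round the work are solid. World frame = base frame: x ahead of the robot, y to its left, z up, the work surface at z = 0. Lengths are in m, angles in rad, forces in N, time in s.
With the tool pointing down it reaches from about 0.275 to 0.875 m from the base axis. Payload 12.5 kg.
Tool frame: the origin (TCP) lies where the fingers leave the gripper's body, on its centre line; the fingertips stand 73 mm ahead of it and the grasp point (between the pads) lies bot.tcp_to_grasp ahead of it (bot.tcp_to_grasp is the distance from the TCP to the grasp point, in m); z points along the fingers, y is the line along which they close (so a half turn about z gives the same grasp; the last joint's range is limited). The gripper opens to 85 mm and grips with 20 to 120 N. Pads are 22 mm wide; open, the fingers measure 114 mm over their backs; the gripper's body (76 mm by 85 mm) begins 54 mm behind the grasp point. The pads swing forward as they close: fully open they stand 13 mm farther back than shut.
Start: joints at [1.105, 0.351, 1.652, -0, 1.139, -0.085], TCP at [0.204, 0.511, 0.304] pointing down, gripper open.
Joint ranges: [-2.75, 2.75], [-0.79, 2.1], [0.01, 2.65], [-1.57, 4.71], [0.07, 3.14], [-2.87, 2.87]. Speed limits (rad/s): [2.22, 2.22, 2.79, 3.14, 3.14, 3.14].

INTERFACE

Orientations are given as a rotation vector (axis times angle).
In Python, from bench import bot gives the robot as it stands.
- The arm moves only by the shell command python3 -m inch 'ROWS'. ROWS is JSON, a list of rows, each a list of 7 numbers: the shift along the world's x, y, z in mm, then the turn, a rotation vector about the world's x, y, z in degrees, then the opening, from 0 (shut) to 1 (fully open). In form: [[dx, dy, dz, rx, ry, rz, claw], ...]. A call has 1 to 12 rows; each row is the pose to reach, as a shift and turn from the pose commanded when the call began; what a row does not reach only later rows make up. A row lasts 1/12 s, in which the tool goes at most 41.7 mm and 7.16 degrees, less where a joint would pass 70% of its speed; a pose out of reach is approached as far as the arm can. A call with a gripper value outside its range is refused whole. The fingers move at their own pace and stop on an object; the grip force is fixed at half the most. Time passes only in rows, so rows that repeat a pose let the fingers close. It gives the time, the measured TCP pose, the force, the opening and the grip force at its end, in the units of the state.
- bot.state(): the state, without advancing time (a new reading comes with each control period).
- bot.capture(name): name is "side" or "top" or "wrist"; returns the picture (480x640x3 uint8, blue, green, red); there is no depth.
- bot.get_calibration(name): a dict with "fov_y" (degrees; the focal length in pixels is half the picture's height over the tangent of half this angle, whatever the lens; pixels are square), "cx", "cy" (the principal point, pixels), "eye" and "orientation" of the camera in the world. Camera axes: x right, y up, looking along -z (the intrinsics and any distortion apply to the point x, -y, -z); pixel columns grow to the right and rows downward; lengths in m; the calibration is good to about 2 mm. A picture is of the moment at which its call begins: read the wrist's pose just before it. get_calibration takes no time and is no camera call; for the wrist camera it gives the pose at the moment of the call.
- bot.hand_in(): hands the job in; it is judged then, once.
The state is a dict: "clock": time; "joint_pos": joint angles; "joint_velocities": joint speeds; "joint_torque": joint torques, N m; "tool_pos": TCP position; "eef_rot": TCP orientation; "wrist_force": force on the tool from outside, world axes, zero at the start; "moment": the same for the moment, N m; "finger_gap": opening from 0.0 (shut) to 1.0 (fully open); "grasp_force": force on a finger pad.
Only numpy, scipy, OpenCV 4.12 (cv2) and the standard library are available. Lean on these libraries where they do the work, as an engineer would, in place of code of your own. Each camera call takes 0.05 s, during which the arm holds its last target. There are 200 camera calls.

TASK

I want to strap the V-block down on the clamping fixture, so be my third hand. First turn the lock collar on the fixture by its handle pin, clockwise all the way to its locked end; then stand the V-block upright on the bed, centred before the sprung stop with its groove along the push direction, and press it, end face flat, against the stop pad with a steady force of about 10 N (pad about half way in, never driven to its bottom). Finish while still holding it pressed like that, do not let go, and leave the loose parts lying nearby where they are.

Things in the scene. Friction and masses are not known exactly. Their poses are not given: they have to be found in the camera images.
- fixture: Clamping fixture, fixed to the desk. Aluminium bed plate 185 x 110 x 12 mm with a grey stop housing (62 x 60 mm, top 46 mm above the desk) on its far end. Origin on the desk level under the bed; x is the push direction (from the open end of the bed towards the stop), y to the left, z up. The bed spans x = -60 to +125 mm, y = -55 to +55 mm, its top at z = 12 mm; the housing spans x = 58 to 120 mm.
- stop_pad: Sprung stop pad of the fixture: an upright steel plate 8 mm thick, 52 mm wide (y), 32 mm tall, on a rod that slides into the housing along the fixture's +x. Origin at the centre of its front face, which looks to the fixture's -x; at rest it is at (20, 0, 30) mm in the fixture's frame. The spring gives 1 N per mm from its rest place (10 mm in = 10 N), and bottoms at 20 mm.
- lock_collar (a joint): Turning angle of the dark knurled lock collar (42 mm diameter, top 67 mm above the desk) on the upright post of the stop housing. 0 = unlocked, 1.4 rad = locked, a hard end where its lever lies over the engraved mark on the housing; grows clockwise seen from above. At 0 the lever points 100 degrees left (counter-clockwise) of the fixture's +x, at 1.4 20 degrees left of it. Friction 0.06 N m (1.3 N at the pin); it stays where it is left.
- collar_axis (a point): Point on the collar's turning axis (vertical), at the height of the collar's top, at (88, 0, 67) mm in the fixture's frame.
- collar_pin (a point): Top of the collar's handle pin: a round upright steel pin of 12 mm diameter on the collar's lever, 45 mm from the turning axis. The point is 98 mm above the desk; the pin stands free for the upper 38 mm, above the lever, whose top is 60 mm above the desk.
- v_block: Ground steel V-block, 44 mm long (its x, along the groove), 50 mm wide (its y) and 36 mm high, about 0.5 kg, standing on the desk with the groove up. Origin at the centre of its underside. The two side faces (across y) are plain and full height; the two end faces (across x) show the V. Ground steel grips the bed: slide it level, without pressing it down, or it tips and jams.
- bush_flanged: Bystander: flanged steel bush, 52 mm diameter, 30 mm high, origin under its centre. Leave alone.
- hex_key: Bystander: small dark hex key lying flat, 30 x 84 x 7 mm. Leave alone.
- bearing: Bystander: ball bearing, 47 mm diameter, 14 mm high. Leave alone.
There are look-alikes about, which are no part of the job. Leave any yellow look-alike of the v_block alone.

How it is judged:
On the way, in this order (a step that is already met when the one before it is completed fails the run):
1. the lock collar is turned to its locked end (value of joint lock_collar above 1.27 rad), for 0.2 s.
2. the V-block stands on the bed and is pressed square against the stop pad with 5 to 15 N for a second (z of v_block in the frame of fixture between 0.008 and 0.016 m and y of v_block in the frame of fixture between -0.012 and 0.012 m and angle between v_block's own z axis and vertical below 0.1 rad and angle between the x axis of v_block and the x axis of fixture, either way round below 0.1 rad and contact force between v_block and stop_pad between 5 and 15 N and contact force between the fingers and v_block above 2 N), for 1 s.
At the end, for the whole second after the job is handed in: The lock collar is within 0.13 rad of its locked end; the V-block stands upright on the bed (underside within 4 mm of its top), within 12 mm of the middle of the stop, its groove within 0.1 rad of the push direction, at rest, and the fingers hold it pressed against the stop pad with 5 to 15 N (all of step 2 and value of joint lock_collar above 1.27 rad and linear speed of v_block below 0.01 m/s); the arm keeps its last pose, push and grip.
It fails at once if the stop pad is driven to its bottom (more than 18 mm in) (x of stop_pad in the frame of fixture above 0.038 m).
It fails at once if a part lying nearby is moved by more than 30 mm (distance of any of bush_flanged, hex_key, bearing from where it was at the start of the episode above 0.03 m).
It also fails if it takes over 64 s, if anything falls off the work surface, if the arm or the gripper's body presses on something with over 40 N, if the wrist force passes 120 N, or if a joint passes its speed limit or range.

## Working session

There is one attempt and no reset: what is moved stays moved. The work goes in short steps, Python scripts to look and compute and a shell command to move; the robot and the scene stay as the last step left them, time stands still between calls to the robot, and variables do not carry over. Pictures are saved under pics/ and viewed, at most 10 in all, crops included, and the job is handed in when it is done.

```bash
ls; mkdir -p pics; python3 - <<'E'
from bench import bot
import cv2
s=bot.state();print(s);print(bot.tcp_to_grasp)
for n in("side","top","wrist"):
    print(n,bot.get_calibration(n)); cv2.imwrite(f"pics/{n}0.png",bot.capture(n))
E
```

```text
pics
{'clock': 0.0, 'joint_pos': array([ 1.10539708e+00,  3.51234231e-01,  1.65245019e+00,  1.71726631e-05,
        1.13913434e+00, -8.45916013e-02]), 'joint_velocities': array([-0.00054881,  0.00030387,  0.00138041,  0.00085066, -0.00146295,
        0.00168717]), 'joint_torque': array([-6.06843187e-04, -5.06095934e+01, -2.91422921e+01, -6.35349625e-05,
        4.32275876e-03,  2.61701155e-05]), 'tool_pos': array([0.20426926, 0.51037674, 0.30334956]), 'eef_rot': array([-5.94508634e-01, -3.08447311e+00,  1.84673997e-03]), 'wrist_force': array([ 0.33505602, -0.09165073, -0.52986501]), 'moment': array([-0.05500874, -0.02210825, -0.01640728]), 'grasp_force': 0.0, 'finger_gap': 0.999344019746698}
0.0539
side {'fov_y': 51.97725085211211, 'cx': 322.319156350949, 'cy': 237.9692058341807, 'eye': array([ 0.41608465, -1.05587441,  0.57028668]), 'orientation': array([ 1.14776721, -0.05118877, -0.08276518])}
top {'fov_y': 53.37507015824642, 'cx': 315.94843433953054, 'cy': 233.97516086325192, 'eye': array([ 0.35015655, -0.04129874,  1.22204976]), 'orientation': array([ 0.12482759, -0.1102231 , -1.59630291])}
wrist {'fov_y': 59.259625145311475, 'cx': 317.28095548076936, 'cy': 240.46400083238865, 'eye': array([0.13348952, 0.53922852, 0.37340537]), 'orientation': array([-0.26274826, -0.1767425 ,  1.1810426 ])}
```

View pics/top0.png

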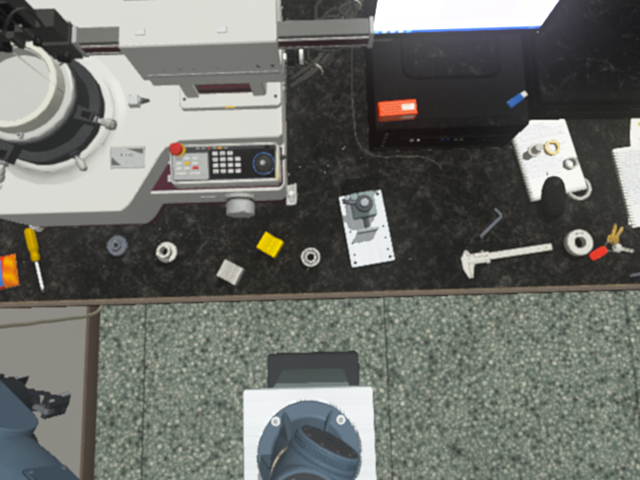

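View pics/side0.png

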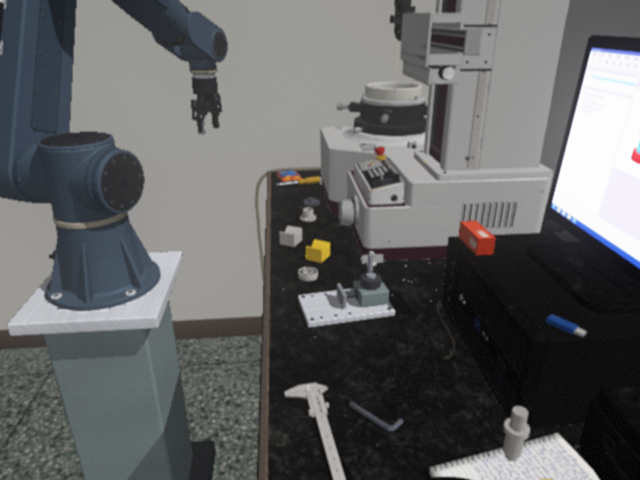

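Top view: fixture bed from about (340,192) to (395,266) px, housing at the far end with the collar at (362,205). Grey V-block is at (231,272), its yellow look-alike at (270,244), bearing at (310,257), bush at (167,252).

```bash
cat > h.py <<'E'
import numpy as np,cv2
from scipy.spatial.transform import Rotation as R
from bench import bot
def ray(c,uv):
    f=240/np.tan(np.radians(c["fov_y"]/2)); u,v=uv
    d=np.array([(u-c["cx"])/f,-(v-c["cy"])/f,-1.]); return c["eye"],R.from_rotvec(c["orientation"]).apply(d)
def onz(c,uv,z):
    e,d=ray(c,uv); return e+d*(z-e[2])/d[2]
def proj(c,p):
    f=240/np.tan(np.radians(c["fov_y"]/2)); q=R.from_rotvec(c["orientation"]).inv().apply(np.asarray(p)-c["eye"])
    return c["cx"]-f*q[0]/q[2], c["cy"]+f*q[1]/q[2]
E
python3 - <<'E'
from h import *
im=cv2.imread("pics/top0.png");c=bot.get_calibration("top")
hsv=cv2.cvtColor(im,cv2.COLOR_BGR2HSV)
m=((hsv[...,2]>95)&(hsv[...,1]<60)).astype(np.uint8)
for (x0,y0,x1,y1,z) in((330,180,402,272,.012),(212,255,250,290,.036)):
    mm=np.zeros_like(m);mm[y0:y1,x0:x1]=m[y0:y1,x0:x1]
    mm=cv2.morphologyEx(mm,cv2.MORPH_CLOSE,np.ones((3,3)))
    cs,_=cv2.findContours(mm,0,2);k=max(cs,key=cv2.contourArea);r=cv2.minAreaRect(k)
    b=cv2.boxPoints(r);P=np.array([onz(c,p,z) for p in b]);print(b.round(1).tolist(),P.round(4).tolist(),P.mean(0),[np.linalg.norm(P[i]-P[i-1]).round(4) for i in range(4)])
    print([np.degrees(np.arctan2(*(P[i]-P[i-1])[1::-1])).round(1) for i in range(4)])
a=cv2.resize(im[180:290,205:405],None,fx=4,fy=4,interpolation=2)
cv2.imwrite("pics/topc.png",a)
E
```

```text
[[337.3999938964844, 195.89999389648438], [381.79998779296875, 187.60000610351562], [395.3999938964844, 259.8999938964844], [351.0, 268.20001220703125]] [[0.6301, -0.0911, 0.012], [0.6487, -0.207, 0.012], [0.4596, -0.2322, 0.012], [0.4418, -0.1189, 0.012]] [ 0.54506005 -0.16226612  0.012     ] [np.float64(0.1904), np.float64(0.1174), np.float64(0.1907), np.float64(0.1147)]
[np.float64(8.4), np.float64(-80.9), np.float64(-172.4), np.float64(99.0)]
[[215.3000030517578, 275.1000061035156], [224.39999389648438, 257.8999938964844], [244.1999969482422, 268.3999938964844], [235.0, 285.6000061035156]] [[0.4325, 0.2202, 0.036], [0.4748, 0.1974, 0.036], [0.447, 0.1482, 0.036], [0.4051, 0.1712, 0.036]] [0.43985714 0.18428553 0.036     ] [np.float64(0.0562), np.float64(0.048), np.float64(0.0565), np.float64(0.0478)]
[np.float64(60.8), np.float64(-28.4), np.float64(-119.4), np.float64(151.3)]
```

View pics/topc.png

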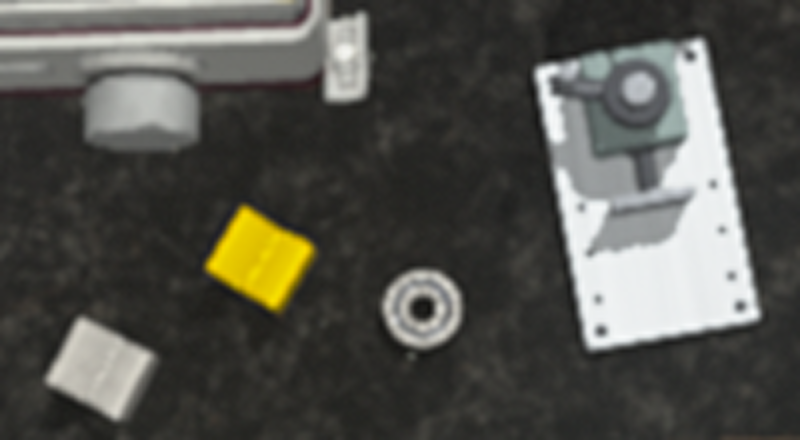

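The crop shows the lever pointing left-ish (pin at about (565,80) in the crop), and the V-block groove running along roughly -28° in world. Going above the pin.

```bash
P='[382,-622,-20,0,0,-50,0.4]'; python3 -m inch '[[382,-622,-20,0,0,-50,0.4],[382,-622,-20,0,0,-50,0.4],[382,-622,-20,0,0,-50,0.4],[382,-622,-20,0,0,-50,0.4],[382,-622,-20,0,0,-50,0.4],[382,-622,-20,0,0,-50,0.4],[382,-622,-20,0,0,-50,0.4],[382,-622,-20,0,0,-50,0.4],[382,-622,-20,0,0,-50,0.4],[382,-622,-20,0,0,-50,0.4],[382,-622,-20,0,0,-50,0.4],[382,-622,-20,0,0,-50,0.4]]'
```

```text
clock: 1.15
tool_pos: [0.4665, 0.0826, 0.2902]
eef_rot: [1.843, 2.544, 0.0]
wrist_force: [0.1, 1.8, -0.3]
finger_gap: 0.399
grasp_force: 0.0
```

```bash
python3 -m inch '[[110,-180,-5,0,0,0,0.4],[110,-180,-5,0,0,0,0.4],[110,-180,-5,0,0,0,0.4],[110,-180,-5,0,0,0,0.4],[110,-180,-5,0,0,0,0.4],[110,-180,-5,0,0,0,0.4],[110,-180,-5,0,0,0,0.4],[110,-180,-5,0,0,0,0.4],[110,-180,-5,0,0,0,0.4]]'; cat >> h.py <<'E'
def shot(n,f):
    c=bot.get_calibration(n); im=bot.capture(n); cv2.imwrite("pics/"+f,im); return c,im
E
python3 - <<'E'
from h import *
import pickle
c,im=shot("wrist","w1.png");pickle.dump(c,open("w1.pkl","wb"));print(c,bot.state()["tool_pos"],bot.state()["eef_rot"],bot.state()["joint_pos"])
F=np.array([.513,-.167,0]);Rz=R.from_euler('z',8.3,degrees=True)
for p in((80.2,44.3,98),(88,0,67),(-60,55,12),(-60,-55,12),(20,26,46),(20,-26,46)):
    w=F+Rz.apply(np.array(p)/1e3);print(p,w.round(4),np.round(proj(c,w),1))
E
```

```text
clock: 1.9
tool_pos: [0.5754, -0.0942, 0.2851]
eef_rot: [-1.841, -2.545, 0.0]
wrist_force: [0.6, 0.3, 0.1]
finger_gap: 0.402
grasp_force: 0.0
{'fov_y': 59.259625145311475, 'cx': 317.28095548076936, 'cy': 240.46400083238865, 'eye': array([ 0.55088808, -0.02202931,  0.35515486]), 'orientation': array([-0.29563673, -0.04673218,  0.3162141 ])} [ 0.57548009 -0.09407851  0.28530827] [-1.84067500e+00 -2.54547794e+00  2.97599404e-06] [-2.41913318e-01  4.29725398e-01  1.58314954e+00  1.34120006e-04
  1.12902270e+00 -5.60623065e-01]
(80.2, 44.3, 98) [ 0.586  -0.1116  0.098 ] [325.7 265.5]
(88, 0, 67) [ 0.6001 -0.1543  0.067 ] [324.6 307.3]
(-60, 55, 12) [ 0.4457 -0.1212  0.012 ] [157.9 189. ]
(-60, -55, 12) [ 0.4616 -0.2301  0.012 ] [150.1 309. ]
(20, 26, 46) [ 0.529  -0.1384  0.046 ] [243.6 251.2]
(20, -26, 46) [ 0.5365 -0.1898  0.046 ] [235.7 311.3]
```

View pics/w1.png

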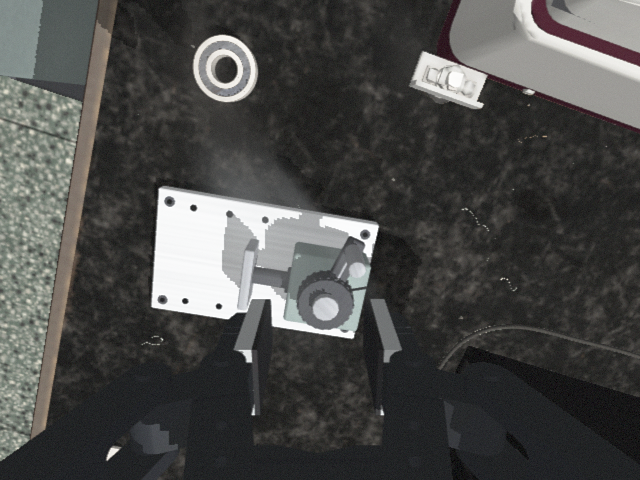

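Wrist view: collar top at (326,308) px as predicted; pin top is the bright disk at (358,269), base about (353,243).

```bash
python3 - <<'E'
from h import *
import pickle
c=pickle.load(open("w1.pkl","rb"));p=onz(c,(358,269),.098);a=onz(c,(326,308),.067)
print(p,a,np.linalg.norm((p-a)[:2]),np.degrees(np.arctan2(*(p-a)[1::-1]))-8.3)
b=[onz(c,q,.012) for q in((158,187),(152,307),(378,223))];print(b)
for i,j in((0,1),(0,2)):
    d=b[j]-b[i];print(np.linalg.norm(d),np.degrees(np.arctan2(d[1],d[0])))
im=cv2.imread("pics/w1.png");cv2.imwrite("pics/w1c.png",cv2.resize(im[220:350,270:400],None,fx=4,fy=4))
E
```

```text
[ 0.60670189 -0.10726535  0.098     ] [ 0.60124483 -0.15452532  0.067     ] 0.047573992853904706 75.11328502942197
[array([ 0.44541411, -0.11959632,  0.012     ]), array([ 0.46277424, -0.22766026,  0.012     ]), array([ 0.62728393, -0.09167061,  0.012     ])]
0.10944948532100449 -80.87359049081776
0.18400128919873265 8.72946367670319
```

View pics/w1c.png

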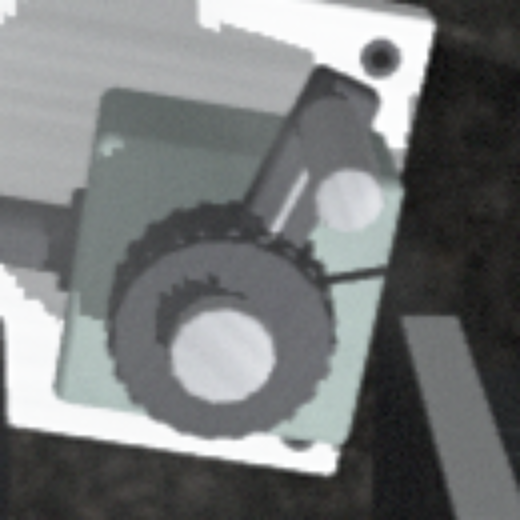

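```bash
python3 -m inch '[[31,-15,0,0,0,-24,0.4],[31,-15,0,0,0,-24,0.4],[31,-15,0,0,0,-24,0.4],[31,-15,0,0,0,-24,0.4],[31,-15,0,0,0,-24,0.4],[31,-15,-36,0,0,-24,0.4],[31,-15,-72,0,0,-24,0.4],[31,-15,-105,0,0,-24,0.4],[31,-15,-125,0,0,-24,0.4],[31,-15,-143,0,0,-24,0.4],[31,-15,-143,0,0,-24,0.4],[31,-15,-143,0,0,-24,0.4]]'
python3 - <<'E'
from h import *
c,im=shot("wrist","w2.png");s=bot.state();print(s["wrist_force"])
cv2.imwrite("pics/w2c.png",im[120:480,120:520])
E
```

```text
clock: 2.95
tool_pos: [0.6067, -0.1097, 0.1422]
eef_rot: [-2.328, -2.108, 0.001]
wrist_force: [-1.1, 0.2, 0.1]
finger_gap: 0.398
grasp_force: 0.0
[-0.35890257  0.38233223  1.63035114]
```

View pics/w2c.png

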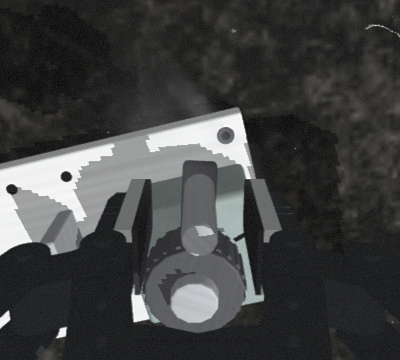

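The pin sits centred between the fingers (crop (200,240)). Narrow the cage and sweep the arc.

```bash
python3 -m inch '[[0,0,0,0,0,0,0.22],[0,0,0,0,0,0,0.22],[3.9,-0.6,0,0,0,-5,0.22],[7.7,-1.5,0,0,0,-10,0.22],[11.4,-2.8,0,0,0,-15,0.22],[15,-4.4,0,0,0,-20,0.22],[18.5,-6.2,0,0,0,-25,0.22],[21.8,-8.4,0,0,0,-30,0.22],[24.8,-10.8,0,0,0,-35,0.22],[27.7,-13.5,0,0,0,-40,0.22],[30.3,-16.5,0,0,0,-45,0.22],[32.6,-19.6,0,0,0,-50,0.22]]'
```

```text
clock: 4.0
tool_pos: [0.6396, -0.13, 0.1431]
eef_rot: [3.005, 0.917, 0.0]
wrist_force: [-1.7, 0.7, -0.4]
finger_gap: 0.224
grasp_force: 0.8
```

```bash
python3 -m inch '[[1,-1.7,0,0,0,-3,0.22],[2,-3.4,0,0,0,-5,0.22],[2.5,-4.3,0,0,0,-5,0.22],[2.5,-4.3,0,0,0,-5,0.22]]';python3 -m inch '[[0.5,-0.9,0,0,0,0,0.22],[1,-1.7,0,0,0,0,0.22],[1,-1.7,0,0,0,0,0.22]]'
```

```text
clock: 4.33
tool_pos: [0.6423, -0.1343, 0.143]
eef_rot: [3.039, 0.793, 0.002]
wrist_force: [0.3, -0.5, 0.0]
finger_gap: 0.223
grasp_force: 0.0
clock: 4.58
tool_pos: [0.6431, -0.1354, 0.1427]
eef_rot: [-3.039, -0.792, -0.0]
wrist_force: [-2.6, 3.7, 4.6]
finger_gap: 0.222
grasp_force: 2.6
```

```bash
python3 -m inch '[[0.5,-0.9,0,0,0,0,0.22],[0.5,-0.9,0,0,0,0,0.22],[0.5,-0.9,0,0,0,0,0.22]]'
python3 - <<'E'
from h import *
c,im=shot("wrist","w3.png")
cv2.imwrite("pics/w3c.png",im[120:480,120:520])
E
```

```text
clock: 4.83
tool_pos: [0.6432, -0.1356, 0.1426]
eef_rot: [-3.038, -0.792, 0.001]
wrist_force: [-5.2, 8.6, 7.2]
finger_gap: 0.219
grasp_force: 4.9
```

View pics/w3c.png

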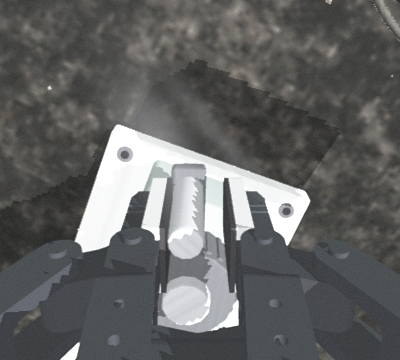

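The tool no longer advances while force rises to 10 N: the collar is at its hard end. Back off, lift, travel to the V-block.

```bash
python3 -m inch '[[-2,3.6,0,0,0,0,0.3],[-2,3.6,0,0,0,0,0.3],[-2,3.6,30,0,0,0,0.3],[-2,3.6,65,0,0,0,0.3],[-2,3.6,100,0,0,0,0.5],[-2,3.6,130,0,0,0,1],[-30,50,140,0,0,8,1],[-55,90,140,0,0,16,1],[-80,130,140,0,0,24,1],[-105,170,140,0,0,32,1],[-130,210,140,0,0,40,1],[-155,250,140,0,0,48,1]]'; python3 -m inch '[[-45,73,0,0,0,75,1],[-45,73,0,0,0,75,1],[-45,73,0,0,0,75,1],[-45,73,0,0,0,75,1],[-45,73,0,0,0,75,1],[-45,73,0,0,0,75,1],[-45,73,0,0,0,75,1],[-45,73,0,0,0,75,1],[-45,73,0,0,0,75,1],[-45,73,0,0,0,75,1],[-45,73,0,0,0,75,1],[-45,73,0,0,0,75,1]]'
python3 - <<'E'
from h import *
import pickle
c,im=shot("wrist","w4.png");pickle.dump(c,open("w4.pkl","wb"));print(bot.state()["joint_pos"],proj(c,(.443,.186,.036)))
E
```

```text
clock: 5.88
tool_pos: [0.5089, 0.0797, 0.2823]
eef_rot: [2.533, 1.857, 0.001]
wrist_force: [-0.1, 1.0, -0.2]
finger_gap: 0.999
grasp_force: 0.0
clock: 6.88
tool_pos: [0.4653, 0.1515, 0.2823]
eef_rot: [0.884, 3.014, 0.0]
wrist_force: [-0.1, -0.5, 0.1]
finger_gap: 1.002
grasp_force: 0.0
[ 2.19718891e-01  2.66404250e-01  1.82824651e+00 -2.63135752e-04
  1.04644967e+00 -7.76505242e-01] (np.float64(339.90519640887845), np.float64(165.44777669504208))
```

View pics/w4.png

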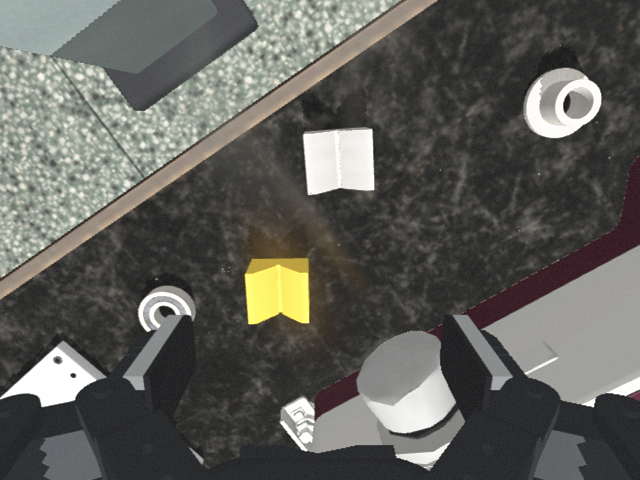

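V-block spans (304,127)-(374,194) px with groove vertical in the picture at column 338; the yellow one is at (278,290).

```bash
python3 - <<'E'
from h import *
import pickle
c=pickle.load(open("w4.pkl","rb"));im=cv2.imread("pics/w4.png")
g=cv2.cvtColor(im,cv2.COLOR_BGR2HSV);m=np.zeros((480,640),np.uint8)
m[118:205,295:385]=((g[118:205,295:385,2]>150)&(g[118:205,295:385,1]<60))
cs,_=cv2.findContours(m,0,2);k=max(cs,key=cv2.contourArea)
P=np.array([onz(c,p[0],.036)[:2] for p in k],np.float32)*1000
r=cv2.minAreaRect(P);b=cv2.boxPoints(r);print(r,b.round(1).tolist())
b=cv2.approxPolyDP(k,5,True)[:,0];print([(q.tolist(),onz(c,q,.036)[:2].round(4).tolist()) for q in b])
for q in((339,129),(340,191)): print(onz(c,q,.03))
E
```

```text
((440.0379333496094, 186.93548583984375), (50.652191162109375, 46.17034149169922), 61.465232849121094) [[407.70001220703125, 175.6999969482422], [448.20001220703125, 153.6999969482422], [472.3999938964844, 198.1999969482422], [431.8999938964844, 220.1999969482422]]
[([371, 129], [0.4329, 0.2188]), ([303, 134], [0.4092, 0.1753]), ([308, 194], [0.4482, 0.1543]), ([374, 188], [0.4713, 0.1988])]
[0.4207174  0.19937164 0.03      ]
[0.46046212 0.17563887 0.03      ]
```

```bash
python3 -m inch '[[-25,35.5,0,0,0,4.2,1],[-25,35.5,0,0,0,4.2,1],[-25,35.5,-40,0,0,4.2,1],[-25,35.5,-80,0,0,4.2,1],[-25,35.5,-120,0,0,4.2,1],[-25,35.5,-155,0,0,4.2,1],[-25,35.5,-180,0,0,4.2,1],[-25,35.5,-195,0,0,4.2,1],[-25,35.5,-202,0,0,4.2,1],[-25,35.5,-202,0,0,4.2,1],[-25,35.5,-202,0,0,4.2,1]]'; python3 -m inch '[[0,0,0,0,0,0,0.4],[0,0,0,0,0,0,0.4],[0,0,0,0,0,0,0.4],[0,0,0,0,0,0,0.4],[0,0,0,0,0,0,0.4],[0,0,0,0,0,0,0.4],[0,0,0,0,0,0,0.4],[0,0,0,0,0,0,0.4]]'
```

```text
clock: 7.85
tool_pos: [0.4405, 0.1872, 0.0807]
eef_rot: [0.779, 3.043, 0.0]
wrist_force: [-0.1, 0.2, -0.5]
finger_gap: 1.0
grasp_force: 0.0
clock: 8.52
tool_pos: [0.4405, 0.1872, 0.0813]
eef_rot: [0.777, 3.043, 0.001]
wrist_force: [-2.5, -2.4, 11.0]
finger_gap: 0.576
grasp_force: 62.4
```

```bash
python3 -m inch '[[0,0,15,0,0,0,0.4],[0,0,40,0,0,0,0.4],[0,0,70,0,0,0,0.4],[0,0,90,0,0,0,0.4],[5,-35,90,0,0,6,0.4],[10,-70,90,0,0,12,0.4],[16,-105,90,0,0,18,0.4],[21,-140,90,0,0,24,0.4],[26,-175,90,0,0,30,0.4],[31,-210,90,0,0,37.3,0.4],[36,-245,90,0,0,37.3,0.4],[42,-280,90,0,0,37.3,0.4]]';python3 -m inch '[[8,-35,0,0,0,0,0.4],[12,-70,0,0,0,0,0.4],[12,-76,0,0,0,0,0.4],[12,-76,0,0,0,0,0.4],[12,-76,0,0,0,0,0.4]]'
python3 - <<'E'
from h import *
import pickle
c,im=shot("wrist","w5.png");pickle.dump(c,open("w5.pkl","wb"))
c,im=shot("top","t5.png")
E
```

```text
clock: 9.52
tool_pos: [0.4816, -0.0947, 0.1702]
eef_rot: [0.239, -3.132, -0.0]
wrist_force: [0.9, 0.3, -5.1]
finger_gap: 0.571
grasp_force: 65.9
clock: 9.93
tool_pos: [0.4936, -0.1687, 0.1699]
eef_rot: [0.235, -3.132, -0.001]
wrist_force: [-0.3, 0.7, -5.3]
finger_gap: 0.574
grasp_force: 66.1
```

View pics/w5.png

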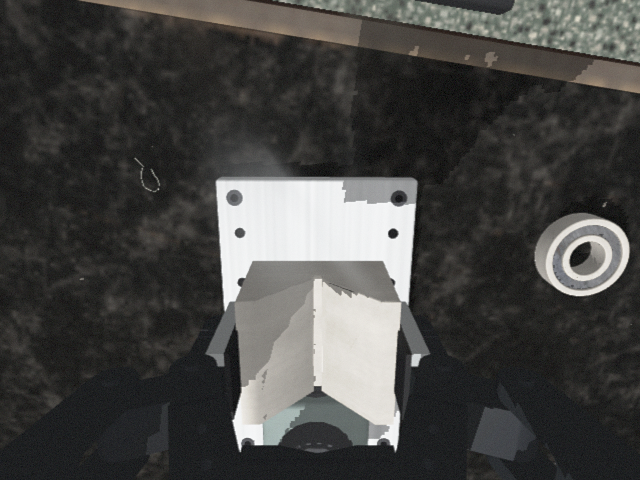

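The block hangs level above the bed, groove at column 317; near bed edge runs (217,179)-(416,179).

```bash
python3 - <<'E'
from h import *
import pickle
c=pickle.load(open("w5.pkl","rb"));s=bot.state()
a,b=[onz(c,q,.012) for q in((217,179),(416.5,179.5))]
d=a-b;print(a,b,np.linalg.norm(d),"yaw",np.degrees(np.arctan2(d[1],d[0]))+90)
m=(a+b)/2;y=np.radians(8.8);X=np.array([np.cos(y),np.sin(y)]);Y=np.array([-X[1],X[0]])
r=s["tool_pos"][:2]-m[:2];print("tool in fixture",r@X*1e3-60,r@Y*1e3)
for q in((253,262),(384,262)): # block lower near edge
    p=onz(c,q,s["tool_pos"][2]-.0805);r=p[:2]-m[:2];print(r@X*1e3-60,r@Y*1e3)
Rm=R.from_rotvec(s["eef_rot"]).as_matrix();print(Rm.round(4),s["tool_pos"])
E
```

```text
[ 0.46110206 -0.2272596   0.012     ] [ 0.44524682 -0.1205065   0.012     ] 0.10792411167930434 yaw 8.44795654442261
tool in fixture -18.92042476105248 -0.23787889682232619
-40.70781193197357 -24.239611680619348
-40.51526999640355 25.3819432589666
[[-9.885e-01 -1.512e-01 -8.000e-04]
 [-1.512e-01  9.885e-01  5.000e-04]
 [ 7.000e-04  6.000e-04 -1.000e+00]] [ 0.49380684 -0.16783353  0.1700306 ]
```

```bash
python3 -m inch '[[0,0,-25,0,0,0,0.4],[0,0,-50,0,0,0,0.4],[0,0,-65,0,0,0,0.4],[0,0,-72,0,0,0,0.4],[0,0,-75,0,0,0,0.4],[0,0,-75,0,0,0,0.4],[0,0,-75,0,0,0,0.4]]';python3 -m inch '[[0,0,-0.7,0,0,0,0.4],[0,0,-0.7,0,0,0,0.4],[0,0,-0.7,0,0,0,0.4]]'
```

```text
clock: 10.62
tool_pos: [0.4946, -0.1687, 0.096]
eef_rot: [-0.238, 3.131, -0.001]
wrist_force: [-0.2, 0.1, -4.8]
finger_gap: 0.573
grasp_force: 65.8
clock: 10.87
tool_pos: [0.4944, -0.169, 0.095]
eef_rot: [-0.237, 3.132, -0.001]
wrist_force: [-0.8, -0.2, -5.7]
finger_gap: 0.573
grasp_force: 65.8
```

```bash
python3 -m inch '[[0,0,-0.7,0,0,0,0.4],[0,0,-0.7,0,0,0,0.4],[0,0,-0.7,0,0,0,0.4]]'
```

```text
clock: 11.12
tool_pos: [0.4942, -0.1689, 0.0938]
eef_rot: [-0.237, 3.133, -0.0]
wrist_force: [0.1, 0.3, -5.7]
finger_gap: 0.573
grasp_force: 65.8
```

```bash
python3 -m inch '[[0,0,-0.6,0,0,0,0.4],[0,0,-0.6,0,0,0,0.4],[0,0,-0.6,0,0,0,0.4]]';python3 -m inch '[[0,0,-0.5,0,0,0,0.4],[0,0,-0.5,0,0,0,0.4],[0,0,-0.5,0,0,0,0.4]]'
```

```text
clock: 11.37
tool_pos: [0.4942, -0.1689, 0.0934]
eef_rot: [-0.237, 3.133, -0.0]
wrist_force: [-1.1, -0.2, -0.5]
finger_gap: 0.575
grasp_force: 66.5
clock: 11.62
tool_pos: [0.4942, -0.1689, 0.0933]
eef_rot: [-0.237, 3.133, -0.0]
wrist_force: [-4.0, 0.3, 7.7]
finger_gap: 0.573
grasp_force: 67.8
```

```bash
python3 -m inch '[[0,0,0.9,0,0,0,0.4],[0,0,0.9,0,0,0,0.4],[4,0.6,0.9,0,0,0,0.4],[8,1.2,0.9,0,0,0,0.4],[12,1.8,0.9,0,0,0,0.4],[14,2.1,0.9,0,0,0,0.4],[14,2.1,0.9,0,0,0,0.4],[14,2.1,0.9,0,0,0,0.4]]';python3 -m inch '[[2,0.3,0,0,0,0,0.4],[4,0.6,0,0,0,0,0.4],[5,0.8,0,0,0,0,0.4],[5,0.8,0,0,0,0,0.4],[5,0.8,0,0,0,0,0.4]]'
```

```text
clock: 12.28
tool_pos: [0.5082, -0.1667, 0.0934]
eef_rot: [0.237, -3.132, -0.0]
wrist_force: [-0.7, -0.6, -5.3]
finger_gap: 0.576
grasp_force: 66.2
clock: 12.7
tool_pos: [0.5129, -0.1659, 0.0934]
eef_rot: [0.237, -3.132, -0.0]
wrist_force: [-2.9, -1.3, -4.4]
finger_gap: 0.575
grasp_force: 66.1
```

```bash
python3 -m inch '[[2,0.3,0,0,0,0,0.4],[4,0.6,0,0,0,0,0.4],[6,0.9,0,0,0,0,0.4],[6,0.9,0,0,0,0,0.4],[6,0.9,0,0,0,0,0.4],[6,0.9,0,0,0,0,0.4]]'
```

```text
clock: 13.2
tool_pos: [0.5184, -0.1651, 0.0934]
eef_rot: [0.237, -3.131, -0.001]
wrist_force: [-8.1, -2.0, -2.7]
finger_gap: 0.575
grasp_force: 66.4
```

```bash
python3 -m inch '[[1.5,0.2,0,0,0,0,0.4],[1.5,0.2,-0.2,0,0,0,0.4],[1.5,0.2,-0.2,0,0,0,0.4],[1.5,0.2,-0.2,0,0,0,0.4],[1.5,0.2,-0.2,0,0,0,0.4],[1.5,0.2,-0.2,0,0,0,0.4]]'
python3 -m inch '[[0,0,0,0,0,0,0.4],[0,0,0,0,0,0,0.4],[0,0,0,0,0,0,0.4],[0,0,0,0,0,0,0.4],[0,0,0,0,0,0,0.4],[0,0,0,0,0,0,0.4],[0,0,0,0,0,0,0.4],[0,0,0,0,0,0,0.4],[0,0,0,0,0,0,0.4],[0,0,0,0,0,0,0.4],[0,0,0,0,0,0,0.4],[0,0,0,0,0,0,0.4]]'
python3 - <<'E'
from h import *
c,im=shot("wrist","w6.png");c,t=shot("top","t6.png")
t=cv2.resize(t[170:290,320:420],(400,480),interpolation=2)
cv2.imwrite("pics/f6.png",np.hstack([im[:480,120:520],t]))
E
```

```text
clock: 13.7
tool_pos: [0.5198, -0.1649, 0.0934]
eef_rot: [0.236, -3.13, -0.001]
wrist_force: [-9.5, -3.1, 0.5]
finger_gap: 0.571
grasp_force: 67.1
clock: 14.7
tool_pos: [0.5198, -0.1649, 0.0934]
eef_rot: [0.236, -3.13, -0.001]
wrist_force: [-10.4, -2.1, 0.7]
finger_gap: 0.574
grasp_force: 67.1
```

View pics/f6.png

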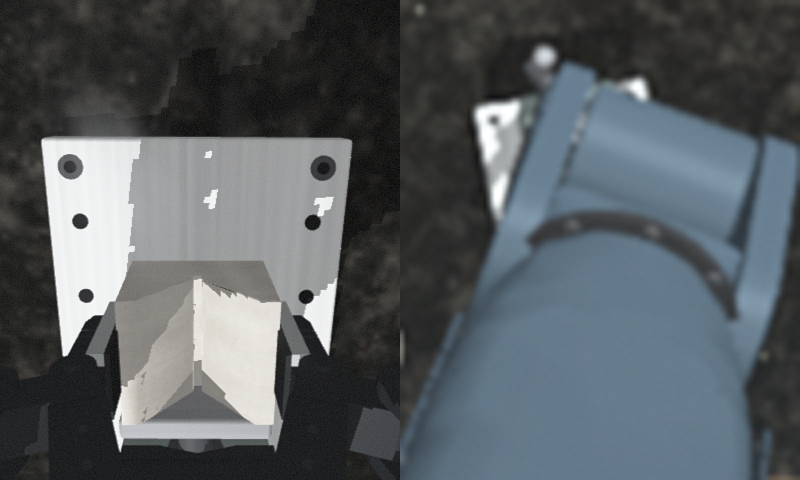

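The block's end face lies flat against the pad (pad strip at row 430), centred on the bed, about 10 N. The pin is visible at its locked place, beyond the housing.

```bash
python3 - <<'E'
from bench import bot
print(bot.hand_in())
E
```

```text
the job is handed in; nothing more can be done
None
```

The job is handed in: the collar is turned to its locked end, and I'm still holding the V-block upright and centred on the bed, pressed flat against the stop pad at about 10 N (pad roughly 9 mm in); I kept clear of the loose parts.

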